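Unlock the loading head and lower its lens lever

TASK

Draw the red-knobbed lock pin up out of the loading head and park it upright in the side notch of the blue post, its collar resting flat on the post, leaving the lever raised meanwhile. Then swing the purple lens lever fully down over the specimen and let go of it. Do not knock the other things on the bench out of place.

Things in the scene. Friction and masses are not known exactly. Their poses are not given: they have to be found in the camera images.
- head: Loading head fixed to the bench: black plate 250 x 180 x 16 mm (its x -155 to +95, y +-90 mm), with purple lever, grey pin block on the +y side, black motor can (66 mm diameter, top at 116 mm, at x +58, y -54) and specimen carriage (top 66 mm high) under the lowered lens. Origin at bench level, 30 mm to the -x side of the pivot; z up. The lowered lever points along -x, its handle to -y.
- pivot (a point): Centre of the lever's hinge, 78 mm above the bench; axes as the head's, the hinge line is the head's y.
- lever (a joint): Lever angle, rad: 0 = fully down (level, on its stop), 1.25 = fully raised; starts at 1.0 to 1.25. Stays where it is left; 1 to 5 N at the handle moves it. With the pin in its bore the lever's lock bar strikes the pin at about 0.6 and it cannot go fully down. Purple arm 30 mm wide, 8 mm thick, silver lens ring 46 mm across near its end.
- lever_grip (a point): Grip point on the lever's handle, an aluminium round bar 14 mm in diameter, parallel to the head's y, standing out 72 mm from the arm's -y side. The point is on the bar's axis, 40 mm from the arm's edge. It moves on a circle of 140 mm radius round the hinge line, 55 mm to the -y side of the pivot. Down, it is 78 mm above the bench, 62 mm above the plate.
- pin: Loose lock pin, 148 mm long, 0.12 kg, upright in the bore. Origin: centre of the collar's underside, z up. Shaft 12 mm diameter, 38 mm down from origin; collar 32 mm diameter, 5 thick; stem 16 mm; red knob 24 mm diameter from 72 to 110 mm above origin. Grip the knob from above, closing along the head's x: the raised arm is 70 mm to the -y side; the lock bar behind the stem is up to 124 mm high.
- bore (a point): Mouth of the pin's bore on top of the grey pin block, 60 mm above the bench; bore 14 mm diameter, 44 mm deep.
- post: Blue parking post fixed to the bench beside the head's +y side: 56 x 50 mm, 60 mm high, with a 17 mm wide side notch cut from its top down to 18 mm above the bench. The notch is open at the top and towards the post's +y. Origin on the bench under the parking place.
- notch (a point): Parking place: level with the post's top (60 mm above the bench), on the notch's centre line, 8 mm from its closed end and 24 mm from its open side; x runs across the notch, +y out of its open side, z up. A parked pin has its origin here, collar resting on the post's top.
- solvent: Bystander: white bottle, 56 mm diameter, 130 mm high, loose; origin at its foot.
- jar: Bystander: amber jar with black cap, 60 mm diameter, 60 mm high, loose; origin at its foot.
- blower: Bystander: black rubber dust blower, 60 mm diameter, 100 mm high, loose; origin at its foot.
- driver: Bystander: yellow-handled screwdriver 170 mm long, lying loose; origin at the underside of its middle.
- puck: Bystander: brass disc 52 mm diameter, 18 mm high, loose; origin at its foot.
- spacer: Bystander: aluminium ring 60 mm diameter, 16 mm high, loose; origin at its foot.
Not all that is in view belongs to the job. Of the things like the pin, leave any that is orange; of the rest the larger one is meant. Of the things that look like the post, take the one that is nearest to the robot's base at the start.

How it is judged (in metres and radians):
On the way:
1. the pin stands parked in the notch while the lever is still raised (x of pin in the frame of notch between -0.006 and 0.006 m and y of pin in the frame of notch between -0.006 and 0.018 m and z of pin in the frame of notch between -0.004 and 0.004 m and angle between pin's own z axis and vertical below 0.12 rad and value of joint lever above 0.6 rad), for 0.3 s.
At the end, for the whole second after the job is handed in: The pin is parked upright (within 0.12 rad) in the post's notch, its origin within 6 mm across, -6 to +18 mm along and 4 mm in height of the notch point; the lever is down (below 0.06 rad); both are at rest and released (x of pin in the frame of notch between -0.006 and 0.006 m and y of pin in the frame of notch between -0.006 and 0.018 m and z of pin in the frame of notch between -0.004 and 0.004 m and angle between pin's own z axis and vertical below 0.12 rad and value of joint lever below 0.06 rad and velocity of joint lever between -0.05 and 0.05 rad/s and linear speed of pin below 0.02 m/s); the robot touches nothing.
It fails at once if one of the six bystanders is shifted by more than 30 mm (distance of any of solvent, jar, blower, driver, puck, spacer from where it was at the start of the episode above 0.03 m).
It also fails if it takes over 48 s, if anything falls off the work surface, if the arm or the gripper's body presses on something with over 40 N, if the wrist force passes 120 N, or if a joint passes its speed limit or range.

ROBOT

A 7-joint arm with a two-finger parallel gripper is mounted at the origin on the work surface. World frame = base frame: x ahead of the robot, y to its left, z up, the work surface at z = 0. Lengths are in mm, angles in rad, forces in N, time in s.
With the tool pointing down it reaches from about 425 to 1025 mm from the base axis. Payload 9.4 kg.
Tool frame: the origin (TCP) lies at the very end of the fingers, on their centre line; the grasp point (between the pads) lies 19 mm behind it (hold_point_z is the distance from the TCP to the grasp point, in mm); z points along the fingers, y is the line along which they close (so a half turn about z gives the same grasp; the last joint's range is limited). The gripper opens to 85 mm and grips with 20 to 120 N. Pads are 22 mm wide; open, the fingers measure 114 mm over their backs; the gripper's body (76 mm by 85 mm) begins 54 mm behind the grasp point. The pads swing forward as they close: fully open they stand 13 mm farther back than shut.
Start: joints at [1.082, 0.599, -0.003, 1.599, 0.002, 0.943, -0.08], TCP at [290.179, -664.395, 231.275] pointing down, gripper open.
Joint ranges: [-2.57, 2.57], [-0.35, 1.97], [-1.29, 1.29], [0.11, 2.56], [-1.05, 4.19], [0.11, 1.86], [-2.63, 2.63]. Speed limits (rad/s): [2.22, 2.22, 3.01, 3.01, 3.14, 3.14, 3.14].

INTERFACE

Orientations are given as a 3x3 rotation matrix whose columns are the frame's x, y, z axes.
In Python, from workcell import * gives the robot as it stands.
- The arm moves only by the tool carry_out, never from a script. Its argument "rows" is a list of rows, each a list of 2 entries, a list of its own where there are three numbers: the shift along the tool's x, y, z as a fraction of full scale, then the turn, a rotation vector about the tool's x, y, z as a fraction of full scale. A call has 1 to 10 rows; each row is the pose to reach, as a shift and turn from the pose commanded when the call began, along the tool's axes at that moment; what a row does not reach only later rows make up. Full scale, the value 1, is 20 cm for a shift and 0.5 rad for a turn. A row lasts 1/10 s, in which the tool goes at most 50 mm and 8.59 degrees, less where a joint would pass 70% of its speed; a pose out of reach is approached as far as the arm can. A call with a number of a shift or a turn outside -1 to 1 is refused whole. A call with a gripper value outside its range is refused whole. "claw" is the opening, from -1 (shut) to 1 (fully open), set as the call begins (left out, the last holds). The fingers move at their own pace and stop on an object; "force" is the grip in N (left out, the last holds). Time passes only in rows, so rows that repeat a pose let the fingers close. It gives the time, the measured TCP pose, the force, the opening and the grip force at its end, in the units of the state.
- read_state(): the state, without advancing time (a new reading comes with each control period).
- get_image(name): name is "side" or "top"; returns the picture (384x512x3 uint8, red, green, blue); there is no depth.
- camera_info(name): a dict with "K" (3x3 intrinsics, pixels), "extrinsics" (4x4, takes a point from camera to world coordinates). Camera axes: x right, y down, z forward; pixel columns grow to the right and rows downward; lengths in mm; the calibration is good to about 2 mm. A picture is of the moment at which its call begins. camera_info takes no time and is no camera call.
- finish_job(): hands the job in; it is judged then, once.
The state is a dict: "t": time; "joint_pos": joint angles; "qd": joint speeds; "joint_efforts": joint torques, N m; "ee_pos": TCP position; "ee_rot": TCP orientation; "ft_force": force on the tool from outside, world axes, zero at the start; "wrist_torque": the same for the moment, N m; "finger_gap": finger opening in mm; "finger_force": force on a finger pad.
Only numpy, scipy, OpenCV 4.12 (cv2) and the standard library are available. Lean on these libraries where they do the work, as an engineer would, in place of code of your own. Each camera call takes 0.05 s, during which the arm holds its last target. There are 200 camera calls.

## Working session

There is one attempt and no reset: what is moved stays moved. The work goes in short steps, Python scripts to look and compute and a tool call to move; the robot and the scene stay as the last step left them, time stands still between calls to the robot, and variables do not carry over. Pictures are saved under pics/ and viewed, at most 10 in all, crops included, and the job is handed in when it is done.

Besides the shell and the picture viewer there is one more tool, called after "Emit:" in YAML: its name, and indented under it one key for each argument. carry_out: Moves the arm, as the interface text tells. Its arguments: {"type":"object","properties":{"rows":{"type":"array"},"claw":{"type":"number"},"force":{"type":"number"}},"required":["rows"]}

```bash
mkdir -p pics
python3 - <<'E'
from workcell import *
import cv2
for n in ("side","top"):
    cv2.imwrite(f"pics/{n}0.png",get_image(n)[:,:,::-1]); c=camera_info(n); print(n,c["K"],c["extrinsics"])
s=read_state();print(s["t"],s["ee_pos"],s["ee_rot"],s["finger_gap"])
E
```

```text
side [[464.34529097   0.         261.22847951]
 [  0.         464.34529097 185.41066474]
 [  0.           0.           1.        ]] [[-8.19792780e-01 -2.97932558e-01  4.89056223e-01  2.63068569e+01]
 [-5.72258762e-01  3.94232170e-01 -7.19097285e-01  8.90642809e+02]
 [ 2.14407973e-02 -8.69377471e-01 -4.93683203e-01  6.31013998e+02]
 [ 0.00000000e+00  0.00000000e+00  0.00000000e+00  1.00000000e+00]]
top [[451.66851655   0.         256.40339569]
 [  0.         451.66851655 192.8196566 ]
 [  0.           0.           1.        ]] [[ 9.73232849e-03 -9.80681133e-01  1.95370921e-01  3.81030007e+02]
 [-9.99890897e-01 -1.17153297e-02 -8.99691781e-03  1.04084819e+02]
 [ 1.11119423e-02 -1.95262045e-01 -9.80688156e-01  1.03493743e+03]
 [ 0.00000000e+00  0.00000000e+00  0.00000000e+00  1.00000000e+00]]
0.1 [ 289.97157986 -664.01387696  230.481619  ] [[ 9.16412211e-01  4.00235134e-01 -7.04603039e-04]
 [ 4.00235730e-01 -9.16411349e-01  1.26454892e-03]
 [-1.39589317e-04 -1.44085538e-03 -9.99998952e-01]] 85.51729194050563
```

View pics/side0.png

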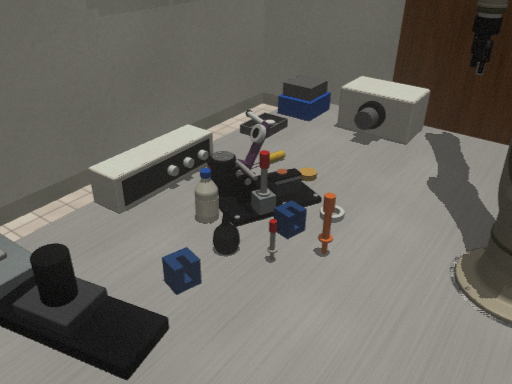

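View pics/top0.png

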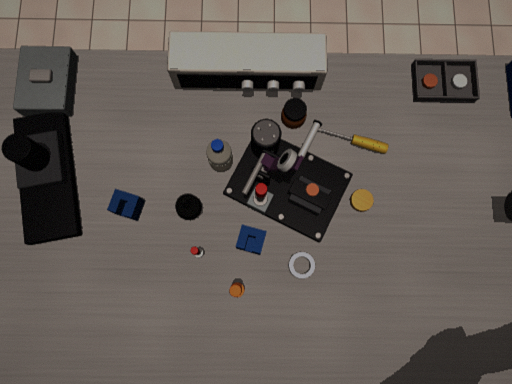

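The side view shows the main pin (red knob at about (265,160)), an orange decoy at (327,215), a small red decoy at (272,240), the near blue post at (290,220) and a far one at (181,270). In the top view the head is at about (288,185), the knob at (261,190) and the near post at (251,240). I'll zoom in.

Run:
```python
import cv2,numpy as np
a=cv2.imread("pics/top0.png")[115:265,215:375]; b=cv2.imread("pics/side0.png")[100:250,190:350]
for n,i in(("a",a),("b",b)):
    i=cv2.resize(np.clip(i.astype(float)*1.6,0,255).astype(np.uint8),None,fx=4,fy=4,interpolation=cv2.INTER_CUBIC)
    cv2.imwrite(f"pics/crop{n}.png",i)
```

```text
(no output)
```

View pics/cropa.png

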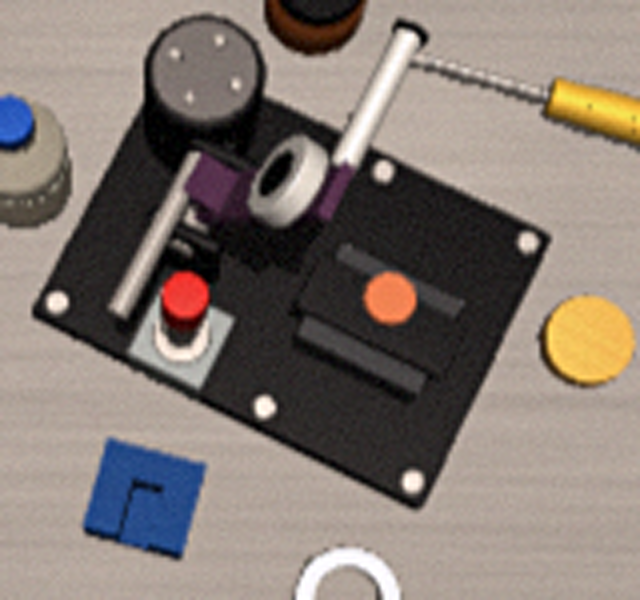

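View pics/cropb.png

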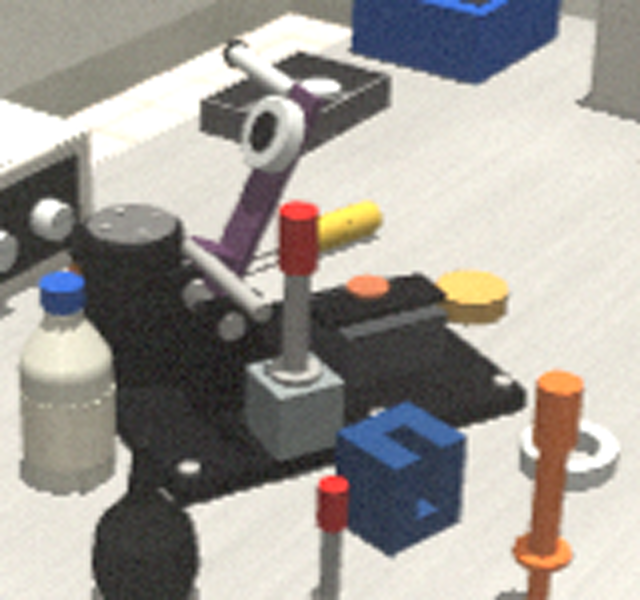

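```bash
cat > h.py <<'E'
from workcell import *
import numpy as np
from scipy.optimize import least_squares
C={n:camera_info(n) for n in("side","top")}
O={"top":(215,115),"side":(190,100)}
def px(n,u,v): return (np.array([u,v])+.5)/4-.5+O[n]
def proj(n,P):
    E=np.linalg.inv(np.array(C[n]["extrinsics"]));p=np.array(C[n]["K"])@(E[:3,:3]@P+E[:3,3]);return p[:2]/p[2]
def Rz(a):c,s=np.cos(a),np.sin(a);return np.array([[c,-s,0],[s,c,0],[0,0,1.]])
def fit(obs,x0):
    f=lambda q:np.concatenate([proj(n,Rz(q[2])@np.array(P)+[q[0],q[1],0])-px(n,*uv) for n,P,uv in obs])
    r=least_squares(f,x0,loss="soft_l1",x_scale=[100,100,1]);return r.x,r.fun.reshape(-1,2)
E
cat > m.py <<'E'
from h import *
np.set_printoptions(precision=2,suppress=True)
head=[("top",(-155,-90,16),(550,238)),("top",(-155,90,16),(418,508)),("top",(95,90,16),(35,315)),("top",(58,-54,116),(206,68)),
("side",(58,-54,116),(134,225)),("side",(-155,90,16),(525,402))]
h,r=fit(head,[500,50,1.08]);print("head",h);print(r)
post=[("top",(28,-26,60),(108,438)),("top",(-28,-26,60),(206,463)),("top",(28,24,60),(85,533)),("top",(-28,24,60),(183,555)),
("side",(28,-26,60),(337,437)),("side",(-28,-26,60),(407,403)),("side",(-28,24,60),(467,440))]
p,r=fit(post,[400,100,0]);p0=p
best=None
for y0 in(-.5,0,1.57,3.1,-1.57):
    p,r=fit(post,[400,100,y0])
    if best is None or (r**2).sum()<best[2]: best=(p,r,(r**2).sum())
p,r,_=best;print("post",p);print(r)
f=lambda P:np.concatenate([proj("top",P)-px("top",186,291),proj("side",P)-px("side",299,210)])
k=least_squares(f,[450,80,170]);print("knob top",k.x,k.fun)
f=lambda P:np.concatenate([proj("top",[*P,65])-px("top",183,336),proj("side",[*P,65])-px("side",296,372)])
k2=least_squares(f,[450,80]);print("collar",k2.x,k2.fun)
print("knob in head frame",Rz(h[2]).T@(k.x-[h[0],h[1],0]),Rz(h[2]).T@(np.array([*k2.x,0])-[h[0],h[1],0]))
def lev(a,y): return Rz(h[2])@np.array([30-140*np.cos(a),y,78+140*np.sin(a)])+[h[0],h[1],0]
f=lambda q:np.concatenate([proj("top",lev(q[0],-87))-px("top",410,30),proj("side",lev(q[0],-87))-px("side",237,52)])
a=least_squares(f,[1.1]);print("lever",a.x,a.fun,"grip",lev(a.x[0],-55))
E
python3 m.py
```

```text
head [622.68  49.69   1.1 ]
[[ 0.78 -0.68]
 [-0.05  0.57]
 [-1.94 -1.6 ]
 [-0.33  0.13]
 [ 0.2   0.54]
 [ 1.77 -2.33]]
post [473.82 106.89   1.35]
[[-0.87  0.09]
 [-0.25 -0.18]
 [-0.66 -1.16]
 [ 0.2  -0.57]
 [ 0.97 -0.25]
 [ 0.58  0.  ]
 [ 1.15 -0.57]]
knob top [564.96  87.36 170.02] [-0.17 -0.33  0.42  0.1 ]
collar [562.43  87.82] [-0.65 -0.46  0.83 -0.64]
knob in head frame [  7.42  68.52 170.02] [ 6.69 70.99  0.  ]
lever [1.12] [-1.25  0.79  0.46  1.05] grip [657.6   -2.98 203.95]
```

Emit:
carry_out:
  rows:
    - [[0.2,-0.2,-0.35],[0,0,-0.3]]
    - [[0.4,-0.4,-0.4],[0,0,-0.6]]
    - [[0.6,-0.63,-0.4],[0,0,-0.9]]
    - [[0.75,-0.8,-0.4],[0,0,-1]]
    - [[0.75,-0.8,-0.4],[0,0,-1]]
  claw: 1
  force: 60

```text
t: 0.6
ee_pos: [364.0, -455.3, 311.5]
ee_rot: [[0.61, 0.792, 0.0], [0.792, -0.61, 0.0], [0.0, 0.0, -1.0]]
ft_force: [0.7, -0.4, 0.7]
finger_gap: 85.4
finger_force: 0.0
```

```bash
cat >> h.py <<'E'
def go(x,y,z,yaw):
    s=read_state();R=np.array(s["ee_rot"]);p=np.array(s["ee_pos"])
    d=(R.T@(np.array([x,y,z])-p))/200
    c,n=np.cos(yaw),np.sin(yaw)
    T=np.array([[-n,c,0],[c,n,0],[0,0,-1]])  # cols x,y,z: y=(c,n,0), z down, x=y×z
    T[:,0]=np.cross(T[:,1],T[:,2])
    from scipy.spatial.transform import Rotation as Q
    w=Q.from_matrix(R.T@T).as_rotvec()/.5
    print("t",s["t"],"pos",p.round(1),"shift",d.round(3),"turn",w.round(3),"F",np.array(s["ft_force"]).round(1),"gap",round(s["finger_gap"],1),"q",np.array(s["joint_pos"]).round(2))
E
python3 -c "
from h import *
go(564,87.5,260,1.10)"
```

```text
t 0.6 pos [ 364.  -455.3  311.5] shift [ 2.76  -0.865  0.259] turn [ 1.000e-03 -0.000e+00 -3.513e+00] F [ 0.7 -0.4  0.7] gap 85.4 q [ 0.93  0.35 -0.17  1.83  0.07  0.97  0.07]
```

Emit:
carry_out:
  rows:
    - [[0.23,-0.07,0],[0,0,-0.28]]
    - [[0.46,-0.14,0],[0,0,-0.56]]
    - [[0.7,-0.21,0],[0,0,-0.84]]
    - [[0.92,-0.28,0],[0,0,-1]]
    - [[0.92,-0.28,0],[0,0,-1]]

```text
t: 1.1
ee_pos: [434.2, -271.8, 311.6]
ee_rot: [[0.147, 0.989, 0.001], [0.989, -0.147, 0.002], [0.002, 0.001, -1.0]]
ft_force: [0.1, -0.3, 1.0]
finger_gap: 85.3
finger_force: 0.0
```

```bash
python3 -c "
from h import *
go(564,87.5,260,1.10)"
```

```text
t 1.1 pos [ 434.2 -271.8  311.6] shift [1.872 0.377 0.262] turn [ 0.004 -0.003 -2.496] F [ 0.1 -0.3  1. ] gap 85.3 q [ 0.74  0.27 -0.36  1.97  0.12  0.92  0.17]
```

Emit:
carry_out:
  rows:
    - [[0.23,0.05,0],[0,0,-0.28]]
    - [[0.46,0.1,0],[0,0,-0.56]]
    - [[0.7,0.15,0],[0,0,-0.84]]
    - [[0.92,0.19,0],[0,0,-1]]
    - [[0.92,0.19,0],[0,0,-1]]

```text
t: 1.6
ee_pos: [500.3, -96.5, 311.5]
ee_rot: [[-0.344, 0.939, 0.001], [0.939, 0.344, 0.003], [0.002, 0.002, -1.0]]
ft_force: [-0.6, 0.2, -0.4]
finger_gap: 85.4
finger_force: 0.0
```

```bash
python3 -c "
from h import *
go(564,87.5,260,1.10)"
```

```text
t 1.6 pos [500.3 -96.5 311.5] shift [0.754 0.615 0.26 ] turn [ 0.006 -0.002 -1.498] F [-0.6  0.2 -0.4] gap 85.4 q [ 0.51  0.29 -0.54  1.96  0.18  0.93  0.23]
```

Emit:
carry_out:
  rows:
    - [[0.19,0.15,0],[0,0,-0.28]]
    - [[0.38,0.31,0],[0,0,-0.56]]
    - [[0.57,0.46,0],[0,0,-0.84]]
    - [[0.754,0.615,0],[0.006,-0.002,-1]]
    - [[0.754,0.615,0.0],[0.006,-0.002,-1]]

```text
t: 2.1
ee_pos: [565.3, 87.3, 311.3]
ee_rot: [[-0.751, 0.66, -0.001], [0.66, 0.751, 0.002], [0.002, 0.001, -1.0]]
ft_force: [-0.5, 0.6, -0.8]
finger_gap: 85.1
finger_force: 0.0
```

```bash
python3 -c "
from h import *
go(564,87.5,190,1.10)"
```

```text
t 2.1 pos [565.3  87.3 311.3] shift [ 0.004 -0.004  0.606] turn [ 0.002 -0.004 -0.5  ] F [-0.5  0.6 -0.8] gap 85.1 q [ 0.24  0.4  -0.68  1.83  0.29  1.01  0.29]
```

Emit:
carry_out:
  rows:
    - [[0.0,0,0.1],[0.002,-0.004,-0.25]]
    - [[0.0,0,0.3],[0.002,-0.004,-0.5]]
    - [[0.0,0,0.5],[0.002,-0.004,-0.5]]
    - [[0.004,-0.004,0.6],[0.002,-0.004,-0.5]]
    - [[0.004,-0.004,0.6],[0.002,-0.004,-0.5]]

```text
t: 2.6
ee_pos: [561.0, 78.6, 188.2]
ee_rot: [[-0.886, 0.463, -0.007], [0.463, 0.886, -0.006], [0.003, -0.008, -1.0]]
ft_force: [0.2, -0.5, 0.2]
finger_gap: 85.6
finger_force: 0.0
```

```bash
cat > snap.py <<'E'
import sys,cv2
from h import *
n,f,c0,r0,c1,r1=sys.argv[1],sys.argv[2],*map(int,sys.argv[3:7])
i=np.clip(get_image(n)[r0:r1,c0:c1,::-1].astype(float)*1.5,0,255).astype(np.uint8)
cv2.imwrite(f,cv2.resize(i,None,fx=4,fy=4,interpolation=cv2.INTER_CUBIC))
E
python3 snap.py side pics/s1.png 190 90 350 240; python3 -c "
from h import *
go(564,87.5,134,1.10)"
```

```text
t 2.65 pos [562.1  79.4 190.2] shift [0.01  0.042 0.281] turn [-0.013 -0.002 -0.021] F [ 0.  -0.1  0.9] gap 85.3 q [ 0.21  0.54 -0.66  1.97  0.46  0.79  0.38]
```

View pics/s1.png

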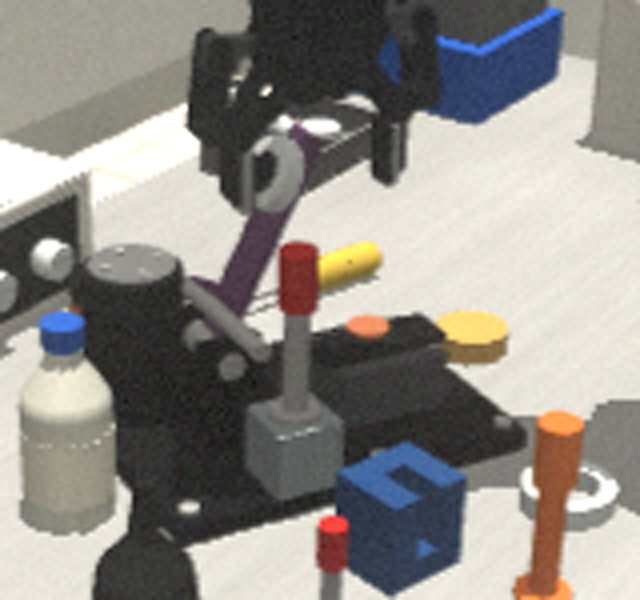

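The picture shows the knob at crop (299,250), with the open fingers' tips at (235,205) and (388,180). The lens ring seems to overlap the left finger, so I'll check the projection.

Run:
```python
from h import *
s=read_state();R=np.array(s["ee_rot"]);p=np.array(s["ee_pos"])
for dy in(-50,0,50):
    for z in(0,-13): print(dy,z,((proj("side",p+R@[0,dy,z])-[190,90])*4).round())
print(((proj("side",np.array([564.9,87.4,170]))-[190,90])*4).round())
h=[622.68,49.69,1.10]
for a in (1.0,1.12,1.25):
  for r in(100,110,140): print(a,r,((proj("side",Rz(h[2])@[30-r*np.cos(a),0,78+r*np.sin(a)]+[h[0],h[1],0])-[190,90])*4).round())
go(564,87.5,134,1.10)
```

```text
-50 0 [388. 198.]
-50 -13 [389. 178.]
0 0 [312. 214.]
0 -13 [313. 193.]
50 0 [234. 230.]
50 -13 [234. 208.]
[299. 249.]
1.0 100 [291. 207.]
1.0 110 [299. 193.]
1.0 140 [323. 150.]
1.12 100 [276. 202.]
1.12 110 [282. 187.]
1.12 140 [302. 142.]
1.25 100 [258. 198.]
1.25 110 [263. 182.]
1.25 140 [278. 136.]
t 2.65 pos [562.1  79.4 190.2] shift [0.01  0.042 0.281] turn [-0.013 -0.002 -0.021] F [ 0.  -0.1  0.9] gap 85.3 q [ 0.21  0.54 -0.66  1.97  0.46  0.79  0.38]
```

Emit:
carry_out:
  rows:
    - [[0.005,0.02,0],[-0.013,-0.002,-0.02]]
    - [[0.01,0.042,0],[-0.013,-0.002,-0.02]]
    - [[0.01,0.042,0],[-0.013,-0.002,-0.02]]

```text
t: 2.95
ee_pos: [565.7, 89.9, 192.6]
ee_rot: [[-0.892, 0.452, 0.005], [0.452, 0.892, 0.002], [-0.004, 0.004, -1.0]]
ft_force: [-0.4, -0.4, 0.4]
finger_gap: 85.3
finger_force: 0.0
```

```bash
python3 -c "
from h import *
go(564.5,87.5,134,1.10)"
```

```text
t 2.95 pos [565.7  89.9 192.6] shift [ 0.001 -0.014  0.293] turn [0.008 0.008 0.003] F [-0.4 -0.4  0.4] gap 85.3 q [ 0.2   0.54 -0.66  1.97  0.46  0.78  0.37]
```

Emit:
carry_out:
  rows:
    - [[0.001,-0.012,0.08],[0.005,0.005,0]]
    - [[0.001,-0.012,0.16],[0.005,0.005,0]]
    - [[0.001,-0.012,0.23],[0.005,0.005,0]]
    - [[0.001,-0.012,0.28],[0.005,0.005,0]]
    - [[0.001,-0.012,0.29],[0.005,0.005,0]]
    - [[0.001,-0.012,0.29],[0.005,0.005,0]]
    - [[0.001,-0.012,0.29],[0.005,0.005,0]]

```text
t: 3.65
ee_pos: [564.0, 87.2, 133.6]
ee_rot: [[-0.892, 0.453, 0.0], [0.453, 0.892, -0.0], [-0.0, 0.0, -1.0]]
ft_force: [0.1, 0.9, -0.5]
finger_gap: 85.4
finger_force: 0.0
```

```bash
python3 snap.py side pics/s2.png 190 90 350 240; python3 -c "
from h import *
go(564.5,87.5,134,1.10)"
```

```text
t 3.7 pos [564.1  87.1 133.7] shift [-0.001  0.003 -0.001] turn [0.    0.001 0.002] F [ 0.1  0.3 -0.2] gap 85.4 q [ 0.16  0.61 -0.6   2.02  0.54  0.68  0.3 ]
```

View pics/s2.png

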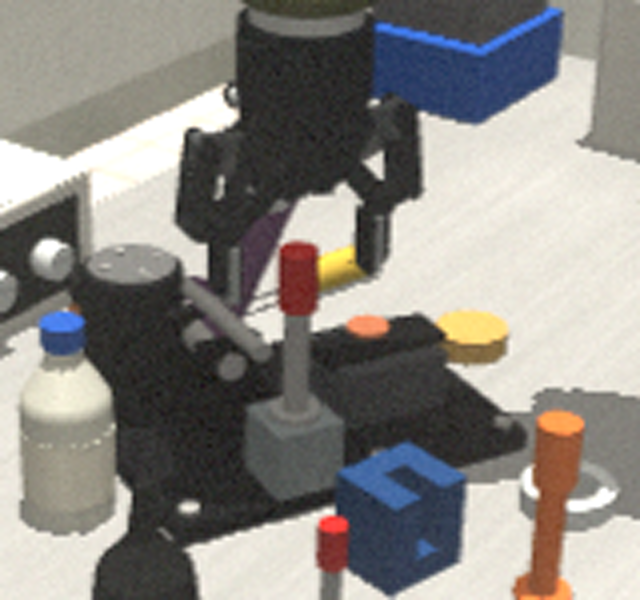

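The fingers straddle the knob: tips at about (225,300) and (372,270), knob at (299,280). Next I close and draw the pin.

Emit:
carry_out:
  rows:
    - [[0,0,0],[0,0,0]]
    - [[0,0,0],[0,0,0]]
    - [[0,0,0],[0,0,0]]
    - [[0,0,0],[0,0,0]]
    - [[0,0,0],[0,0,0]]
    - [[0,0,0],[0,0,0]]
    - [[0,0,0],[0,0,0]]
    - [[0,0,0],[0,0,0]]
  claw: -1
  force: 60

```text
t: 4.5
ee_pos: [564.0, 87.3, 133.4]
ee_rot: [[-0.892, 0.453, 0.0], [0.453, 0.892, 0.0], [-0.0, 0.0, -1.0]]
ft_force: [1.4, 2.0, 4.6]
finger_gap: 22.6
finger_force: 58.7
```

Emit:
carry_out:
  rows:
    - [[0,0,-0.03],[0,0,0]]
    - [[0,0,-0.08],[0,0,0]]
    - [[0,0,-0.14],[0,0,0]]
    - [[0,0,-0.2],[0,0,0]]
    - [[0,0,-0.27],[0,0,0]]
    - [[0,0,-0.34],[0,0,0]]
    - [[0,0,-0.4],[0,0,0]]
    - [[0,0,-0.4],[0,0,0]]
    - [[0,0,-0.4],[0,0,0]]

```text
t: 5.4
ee_pos: [563.8, 86.8, 213.4]
ee_rot: [[-0.892, 0.453, 0.0], [0.453, 0.892, -0.0], [-0.0, -0.0, -1.0]]
ft_force: [-0.8, -0.1, -2.0]
finger_gap: 22.8
finger_force: 59.0
```

```bash
python3 -c "
from h import *
go(473.8,106.9,213.5,1.10)"
```

```text
t 5.4 pos [563.8  86.8 213.4] shift [ 0.447 -0.114 -0.001] turn [-0.001  0.001  0.002] F [-0.8 -0.1 -2. ] gap 22.8 q [ 0.22  0.51 -0.68  1.95  0.43  0.83  0.4 ]
```

Emit:
carry_out:
  rows:
    - [[0.06,-0.015,0],[0,0,0]]
    - [[0.15,-0.038,0],[0,0,0]]
    - [[0.25,-0.064,0],[0,0,0]]
    - [[0.35,-0.09,0],[0,0,0]]
    - [[0.42,-0.107,0],[0,0,0]]
    - [[0.447,-0.114,0.0],[0,0,0]]
    - [[0.447,-0.114,0.1],[0,0,0]]
    - [[0.447,-0.114,0.12],[0,0,0]]
    - [[0.447,-0.114,0.12],[0,0,0]]
    - [[0.447,-0.114,0.12],[0,0,0]]

```text
t: 6.4
ee_pos: [474.1, 107.3, 189.4]
ee_rot: [[-0.892, 0.453, -0.0], [0.453, 0.892, 0.0], [0.0, -0.0, -1.0]]
ft_force: [0.5, -0.3, -1.6]
finger_gap: 22.7
finger_force: 59.0
```

Run:
```python
from h import *
import cv2
go(473.8,106.9,189.5,1.10)
a=get_image("side")[110:250,230:330,::-1];b=get_image("top")[200:275,205:305,::-1]
f=lambda i,w,h:cv2.resize(np.clip(i.astype(float)*1.5,0,255).astype(np.uint8),(w,h),interpolation=cv2.INTER_CUBIC)
cv2.imwrite("pics/s3.png",np.hstack([f(a,400,560),np.vstack([f(b,400,300),np.zeros((260,400,3),np.uint8)])]))
```

```text
t 6.4 pos [474.1 107.3 189.4] shift [ 0.001 -0.003 -0.   ] turn [-0.    -0.001  0.002] F [ 0.5 -0.3 -1.6] gap 22.7 q [ 0.17  0.45 -0.69  2.15  0.45  0.69  0.27]
```

View pics/s3.png

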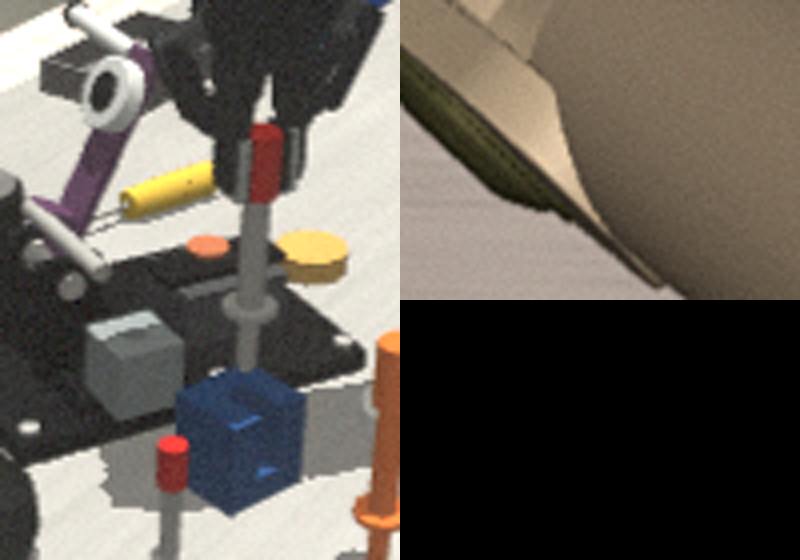

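Run:
```python
from h import *
for nm,P in dict(bottom=(474,107.2,77.8),collartop=(474,107.2,120.8),knobtop=(474,107.2,226)).items():print(nm,((proj("side",np.array(P))-[230,110]+.5)*4).round())
p=[473.82,106.89,1.35]
for c in [(28,-26),(-28,-26),(-28,24),(28,24),(8.5,-8),(-8.5,-8),(8.5,24),(-8.5,24)]:
    print(c,((proj("side",Rz(p[2])@[*c,60]+[p[0],p[1],0])-[230,110]+.5)*4).round())
```

```text
bottom [249. 372.]
collartop [253. 306.]
knobtop [264. 133.]
(28, -26) [181. 397.]
(-28, -26) [250. 364.]
(-28, 24) [312. 398.]
(28, 24) [244. 433.]
(8.5, -8) [228. 398.]
(-8.5, -8) [248. 387.]
(8.5, 24) [268. 421.]
(-8.5, 24) [289. 410.]
```

Emit:
carry_out:
  rows:
    - [[0,0,0.04],[0,0,0]]
    - [[0,0,0.07],[0,0,0]]
    - [[0,0,0.09],[0,0,0]]
    - [[0,0,0.11],[0,0,0]]
    - [[0,0,0.12],[0,0,0]]
    - [[0,0,0.12],[0,0,0]]

```text
t: 7.1
ee_pos: [473.6, 107.2, 164.9]
ee_rot: [[-0.892, 0.452, -0.001], [0.452, 0.892, -0.0], [0.001, -0.001, -1.0]]
ft_force: [0.5, -0.4, -2.0]
finger_gap: 23.0
finger_force: 59.0
```

Run:
```python
from h import *
go(473.8,106.9,134,1.10)
```

```text
t 7.1 pos [473.6 107.2 164.9] shift [-0.002 -0.001  0.155] turn [-0.001 -0.001  0.003] F [ 0.5 -0.4 -2. ] gap 23.0 q [ 0.13  0.48 -0.65  2.17  0.5   0.63  0.23]
```

Emit:
carry_out:
  rows:
    - [[0,0,0.03],[0,0,0]]
    - [[0,0,0.06],[0,0,0]]
    - [[0,0,0.09],[0,0,0]]
    - [[0,0,0.12],[0,0,0]]
    - [[0,0,0.14],[0,0,0]]
    - [[0,0,0.15],[0,0,0]]
    - [[0,0,0.155],[0,0,0]]
    - [[0,0,0.155],[0,0,0]]

```text
t: 7.9
ee_pos: [473.7, 107.2, 134.2]
ee_rot: [[-0.892, 0.453, -0.0], [0.453, 0.892, -0.0], [0.0, -0.0, -1.0]]
ft_force: [0.2, 0.7, -1.7]
finger_gap: 22.7
finger_force: 59.0
```

Emit:
carry_out:
  rows:
    - [[0,0,0.003],[0,0,0]]
    - [[0,0,0.006],[0,0,0]]
    - [[0,0,0.008],[0,0,0]]
    - [[0,0,0.008],[0,0,0]]

```text
t: 8.3
ee_pos: [474.1, 107.3, 133.3]
ee_rot: [[-0.892, 0.453, 0.001], [0.453, 0.892, -0.0], [-0.001, 0.0, -1.0]]
ft_force: [-0.4, 0.3, 8.5]
finger_gap: 22.7
finger_force: 60.1
```

```bash
python3 snap.py side pics/s4.png 220 100 350 250; python3 -c "
from h import *
go(473.8,106.9,134,1.10)"
```

```text
t 8.35 pos [474.  107.3 133.3] shift [ 0.    -0.002 -0.003] turn [0.    0.002 0.002] F [-1.2 -0.9  7.4] gap 22.9 q [ 0.09  0.53 -0.6   2.2   0.56  0.56  0.17]
```

View pics/s4.png

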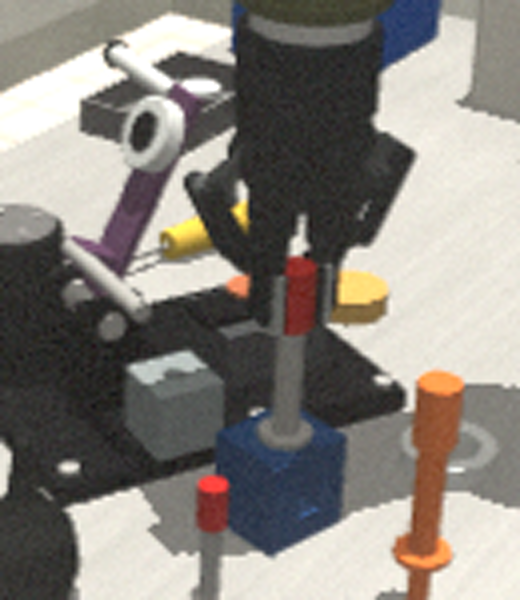

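The pin is seated: 8 N of contact at the expected height, and the collar sits on the post at about (285,437). I release it.

Emit:
carry_out:
  rows:
    - [[0,0,0],[0,0,0]]
    - [[0,0,0],[0,0,0]]
    - [[0,0,0],[0,0,0]]
    - [[0,0,0],[0,0,0]]
    - [[0,0,0],[0,0,0]]
  claw: 0.5

```text
t: 8.85
ee_pos: [473.7, 107.1, 132.6]
ee_rot: [[-0.892, 0.453, -0.001], [0.453, 0.892, -0.0], [0.0, -0.0, -1.0]]
ft_force: [0.0, -0.3, 1.1]
finger_gap: 63.9
finger_force: 0.0
```

Emit:
carry_out:
  rows:
    - [[0,0,-0.05],[0,0,0]]
    - [[0,0,-0.15],[0,0,0]]
    - [[0,0,-0.3],[0,0,0]]
    - [[0,0,-0.5],[0,0,0]]
    - [[0,0,-0.7],[0,0,0]]
    - [[0,0,-0.75],[0,0,0]]
    - [[0,0,-0.75],[0,0,0]]

```text
t: 9.55
ee_pos: [474.4, 107.3, 284.5]
ee_rot: [[-0.891, 0.453, 0.003], [0.453, 0.891, -0.0], [-0.003, 0.001, -1.0]]
ft_force: [-0.2, 0.4, -0.2]
finger_gap: 63.9
finger_force: 0.0
```

```bash
python3 snap.py side pics/s5.png 220 100 350 250; python3 -c "
from h import *
go(657.6,-3,285,1.10)"
```

```text
t 9.6 pos [473.7 106.8 283. ] shift [-1.068 -0.073 -0.009] turn [-0.     0.002  0.001] F [ 0.3  0.1 -1.1] gap 64.2 q [ 0.27  0.33 -0.78  2.04  0.3   0.89  0.42]
```

View pics/s5.png

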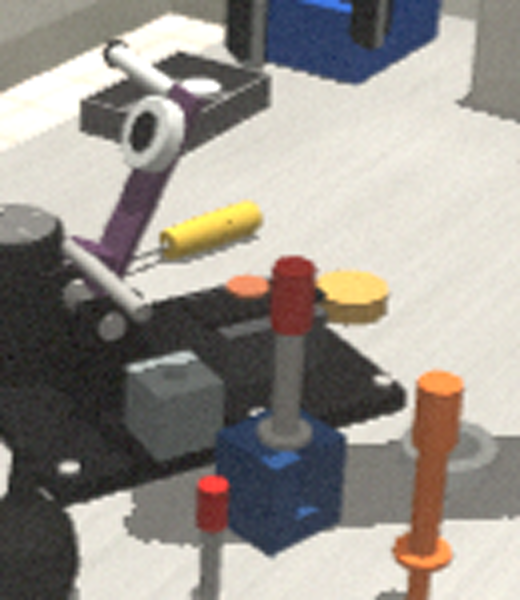

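The pin stands upright and released: knob at (293,295), collar on the post at (285,435). The lever is still raised. Now the lever.

Emit:
carry_out:
  rows:
    - [[-0.12,-0.01,0],[0,0,0]]
    - [[-0.3,-0.02,0],[0,0,0]]
    - [[-0.5,-0.035,0],[0,0,0]]
    - [[-0.7,-0.05,0],[0,0,0]]
    - [[-0.9,-0.065,0],[0,0,0]]
    - [[-1,-0.073,0],[0,0,0]]
    - [[-1,-0.073,0],[0,0,0]]
    - [[-1,-0.073,0],[0,0,0]]
  claw: 1

```text
t: 10.4
ee_pos: [644.5, 3.9, 280.4]
ee_rot: [[-0.892, 0.452, -0.004], [0.452, 0.892, 0.0], [0.004, -0.001, -1.0]]
ft_force: [-0.8, 0.1, 0.5]
finger_gap: 85.2
finger_force: 0.0
```

```bash
python3 -c "
from h import *
go(657.6,-3,187,1.10)"
```

```text
t 10.4 pos [644.5   3.9 280.4] shift [-0.076 -0.001  0.467] turn [-0.003 -0.007  0.003] F [-0.8  0.1  0.5] gap 85.2 q [ 0.36  0.54 -0.7   1.71  0.39  1.04  0.63]
```

Emit:
carry_out:
  rows:
    - [[-0.04,0,0],[0,0,0]]
    - [[-0.076,0,0.05],[0,0,0]]
    - [[-0.076,0,0.15],[0,0,0]]
    - [[-0.076,0,0.25],[0,0,0]]
    - [[-0.076,0,0.35],[0,0,0]]
    - [[-0.076,0,0.43],[0,0,0]]
    - [[-0.076,0,0.46],[0,0,0]]
    - [[-0.076,0,0.46],[0,0,0]]
    - [[-0.076,0,0.46],[0,0,0]]

```text
t: 11.3
ee_pos: [659.5, -3.1, 191.2]
ee_rot: [[-0.892, 0.453, 0.0], [0.453, 0.892, -0.0], [-0.0, 0.0, -1.0]]
ft_force: [0.3, -0.1, 1.0]
finger_gap: 85.3
finger_force: 0.0
```

```bash
python3 snap.py side pics/s6.png 190 80 350 230; python3 -c "
from h import *
go(657.6,-3,187,1.10)"
```

```text
t 11.35 pos [659.6  -3.1 191.5] shift [ 0.009 -0.004  0.022] turn [0.001 0.002 0.002] F [ 0.2 -0.5 -0.5] gap 85.4 q [ 0.33  0.64 -0.64  1.77  0.48  0.9   0.57]
```

View pics/s6.png

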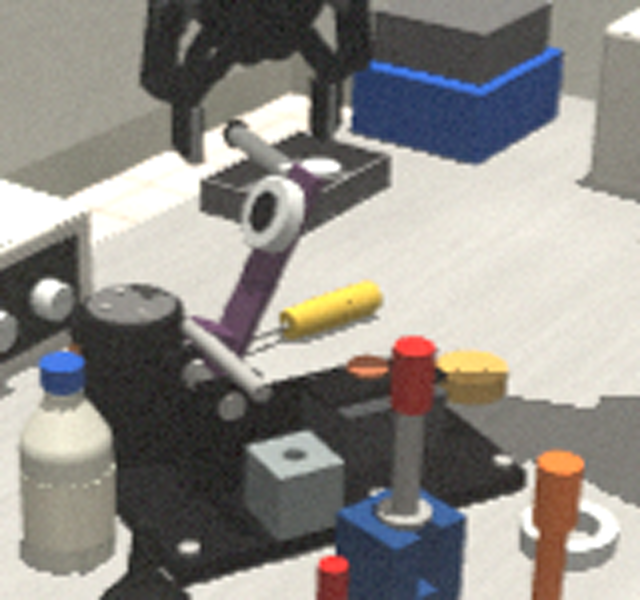

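The fingers straddle the handle: tips at (187,158) and (327,143), bar at (257,148). I lower slightly and close gently.

Emit:
carry_out:
  rows:
    - [[0.009,-0.004,0.02],[0,0,0]]
    - [[0.009,-0.004,0.02],[0,0,0]]
    - [[0.009,-0.004,0.02],[0,0,0]]
    - [[0.009,-0.004,0.02],[0,0,0]]
    - [[0.009,-0.004,0.02],[0,0,0]]
    - [[0.009,-0.004,0.02],[0,0,0]]
    - [[0.009,-0.004,0.02],[0,0,0]]
    - [[0.009,-0.004,0.02],[0,0,0]]
    - [[0.009,-0.004,0.02],[0,0,0]]
    - [[0.009,-0.004,0.02],[0,0,0]]
  claw: -1
  force: 25

```text
t: 12.35
ee_pos: [657.1, -3.4, 186.8]
ee_rot: [[-0.892, 0.453, -0.0], [0.453, 0.892, -0.001], [-0.0, -0.001, -1.0]]
ft_force: [-1.3, -3.0, 5.4]
finger_gap: 13.2
finger_force: 24.9
```

Run:
```python
from h import *
go(657.6,-3,187,1.10)
s=read_state();p=np.array(s["ee_pos"]);h=np.array([622.68,49.69,0]);q=Rz(1.10).T@(p-h)
print("head frame tcp",q)
a0=np.arccos((30-q[0])/140);print("angle from x",a0,"bar z",78+140*np.sin(a0))
for a in np.linspace(a0,0,11)[1:]: print(round(a,2),"y",round(-140*(np.cos(a)-np.cos(a0))/200,3),"z",round(140*(np.sin(a0)-np.sin(a))/200,3))
```

```text
t 12.35 pos [657.1  -3.4 186.8] shift [-0.001  0.003 -0.001] turn [-0.001  0.     0.002] F [-1.3 -3.   5.4] gap 13.2 q [ 0.33  0.64 -0.64  1.78  0.48  0.89  0.57]
head frame tcp [-31.68625729 -54.7531691  186.78199178]
angle from x 1.1145114299285017 bar z 203.67738723226876
1.0 y -0.068 z 0.038
0.89 y -0.131 z 0.084
0.78 y -0.189 z 0.136
0.67 y -0.241 z 0.194
0.56 y -0.286 z 0.258
0.45 y -0.323 z 0.327
0.33 y -0.353 z 0.399
0.22 y -0.374 z 0.474
0.11 y -0.387 z 0.551
0.0 y -0.392 z 0.628
```

Emit:
carry_out:
  rows:
    - [[0,-0.034,0.018],[0,0,0]]
    - [[0,-0.068,0.038],[0,0,0]]
    - [[0,-0.1,0.06],[0,0,0]]
    - [[0,-0.131,0.084],[0,0,0]]
    - [[0,-0.161,0.109],[0,0,0]]
    - [[0,-0.189,0.136],[0,0,0]]
    - [[0,-0.216,0.164],[0,0,0]]
    - [[0,-0.241,0.194],[0,0,0]]
    - [[0,-0.265,0.225],[0,0,0]]
    - [[0,-0.286,0.258],[0,0,0]]

```text
t: 13.35
ee_pos: [631.4, -54.6, 134.6]
ee_rot: [[-0.892, 0.453, 0.0], [0.453, 0.892, -0.0], [-0.0, 0.0, -1.0]]
ft_force: [5.8, 1.7, 2.0]
finger_gap: 13.0
finger_force: 24.7
```

Emit:
carry_out:
  rows:
    - [[0,-0.02,0.033],[0,0,0]]
    - [[0,-0.037,0.069],[0,0,0]]
    - [[0,-0.053,0.105],[0,0,0]]
    - [[0,-0.067,0.141],[0,0,0]]
    - [[0,-0.078,0.178],[0,0,0]]
    - [[0,-0.088,0.216],[0,0,0]]
    - [[0,-0.096,0.254],[0,0,0]]
    - [[0,-0.101,0.293],[0,0,0]]
    - [[0,-0.105,0.331],[0,0,0]]
    - [[0,-0.105,0.35],[0,0,0]]

```text
t: 14.35
ee_pos: [621.9, -72.6, 64.3]
ee_rot: [[-0.892, 0.452, 0.0], [0.452, 0.892, 0.001], [0.0, 0.001, -1.0]]
ft_force: [4.6, 1.6, 3.4]
finger_gap: 12.9
finger_force: 24.9
```

Run:
```python
from h import *
q=Rz(1.10)@[-110,-55,0]+[622.68,49.69,0];print(q)
go(q[0],q[1],61,1.10)
```

```text
[621.80083145 -73.29059629   0.        ]
t 14.35 pos [621.9 -72.6  64.3] shift [-0.001 -0.004  0.017] turn [ 0.001 -0.     0.003] F [4.6 1.6 3.4] gap 12.9 q [ 0.37  0.75 -0.54  1.93  0.63  0.63  0.53]
```

Smooth. I press on down until the stop shows in the force.

Emit:
carry_out:
  rows:
    - [[0,-0.002,0.01],[0,0,0]]
    - [[0,-0.002,0.02],[0,0,0]]
    - [[0,-0.002,0.028],[0,0,0]]
    - [[0,-0.002,0.028],[0,0,0]]

```text
t: 14.75
ee_pos: [622.1, -72.6, 61.4]
ee_rot: [[-0.892, 0.452, 0.002], [0.452, 0.892, -0.001], [-0.002, 0.0, -1.0]]
ft_force: [-0.8, 2.1, 22.7]
finger_gap: 13.1
finger_force: 26.9
```

Emit:
carry_out:
  rows:
    - [[0,0,-0.01],[0,0,0]]
    - [[0,0,-0.01],[0,0,0]]
    - [[0,0,-0.01],[0,0,0]]
    - [[0,0,-0.01],[0,0,0]]
    - [[0,0,-0.01],[0,0,0]]
  claw: 0.2

```text
t: 15.25
ee_pos: [620.9, -73.5, 60.9]
ee_rot: [[-0.892, 0.453, -0.002], [0.453, 0.892, -0.0], [0.001, -0.001, -1.0]]
ft_force: [-0.4, -0.7, -0.1]
finger_gap: 50.6
finger_force: 0.0
```

Emit:
carry_out:
  rows:
    - [[0,0,-0.05],[0,0,0]]
    - [[0,0,-0.15],[0,0,0]]
    - [[0,0,-0.3],[0,0,0]]
    - [[0,0,-0.5],[0,0,0]]
    - [[0,0,-0.7],[0,0,0]]
    - [[0,0,-0.8],[0,0,0]]
    - [[0,0,-0.8],[0,0,0]]
    - [[0,0,-0.8],[0,0,0]]

```text
t: 16.05
ee_pos: [621.3, -73.5, 221.9]
ee_rot: [[-0.892, 0.453, 0.0], [0.453, 0.892, -0.001], [-0.001, -0.001, -1.0]]
ft_force: [-0.4, -1.7, -0.9]
finger_gap: 51.0
finger_force: 0.0
```

Run:
```python
from h import *
import cv2
i=get_image("side");cv2.imwrite("pics/s7.png",i[:,:,::-1])
go(0,0,0,1.1)
def lev(a,y): return Rz(1.1)@np.array([30-140*np.cos(a),y,78+140*np.sin(a)])+[622.68,49.69,0]
hsv=cv2.cvtColor(i,cv2.COLOR_RGB2HSV)
m=(hsv[...,0]>130)&(hsv[...,0]<160)&(hsv[...,1]>60);m[:, :200]=0;m[:,330:]=0
ys,xs=np.nonzero(m);print("purple",len(xs),xs.min(),xs.max(),ys.min(),ys.max())
for a in(0,.06,.15):print(a,"pivot..end",proj("side",lev(a,0)).round(1),"handle",proj("side",lev(a,-30)).round(1),proj("side",lev(a,-87)).round(1))
# bright handle profile: brightest row per column across handle
for y in(-30,-45,-60,-75):
    c=proj("side",lev(0,y)).round().astype(int);col=i[c[1]-9:c[1]+10,c[0]].sum(1);print(y,c,col.tolist())
# knob and red check
m=(i[...,0]>110)&(i[...,1]<60)&(i[...,2]<60);n,_,st,ce=cv2.connectedComponentsWithStats(m.astype(np.uint8));print([(s[4],c.round(1)) for s,c in zip(st[1:],ce[1:]) if s[4]>15])
```

```text
t 16.1 pos [620.9 -73.6 221. ] shift [ 2.934 -1.077  1.109] turn [-0.002 -0.002  0.002] F [-1.  -0.2 -0.6] gap 51.4 q [ 0.48  0.57 -0.68  1.82  0.45  0.91  0.69]
purple 90 245 294 46 225
0 pivot..end [290.8 165.5] handle [285.  160.8] [274.5 152.5]
0.06 pivot..end [290.9 162.6] handle [285.1 158. ] [274.5 149.7]
0.15 pivot..end [290.7 158.4] handle [284.8 153.9] [274.2 145.7]
-30 [285 161] [446, 397, 353, 333, 360, 465, 563, 186, 116, 126, 237, 584, 568, 287, 278, 274, 257, 182, 153]
-45 [282 159] [431, 428, 402, 379, 329, 283, 319, 437, 357, 112, 89, 109, 176, 455, 549, 317, 275, 262, 264]
-60 [279 156] [458, 459, 442, 438, 422, 427, 356, 320, 312, 324, 448, 534, 95, 101, 108, 229, 574, 535, 260]
-75 [277 154] [441, 460, 450, 452, 457, 440, 358, 333, 326, 306, 297, 274, 313, 577, 511, 409, 508, 549, 565]
[(np.int32(37), array([293.1, 166.4])), (np.int32(26), array([273.1, 220.8]))]
```

I've used up the picture quota, so I check the lever by touch: shut fingers pressing lightly on the bar, which should make contact near z = 85 if it is down.

Emit:
carry_out:
  rows:
    - [[0,0,0],[0,0,0]]
    - [[0,0,0],[0,0,0]]
    - [[0,0,0.1],[0,0,0]]
    - [[0,0,0.25],[0,0,0]]
    - [[0,0,0.4],[0,0,0]]
    - [[0,0,0.52],[0,0,0]]
    - [[0,0,0.6],[0,0,0]]
    - [[0,0,0.65],[0,0,0]]
    - [[0,0,0.66],[0,0,0]]
    - [[0,0,0.66],[0,0,0]]
  claw: -1

```text
t: 17.1
ee_pos: [621.8, -73.1, 89.7]
ee_rot: [[-0.892, 0.453, -0.0], [0.453, 0.892, -0.0], [-0.0, -0.0, -1.0]]
ft_force: [-0.1, 0.9, -0.2]
finger_gap: 0.2
finger_force: 0.0
```

Emit:
carry_out:
  rows:
    - [[0,0,0.006],[0,0,0]]
    - [[0,0,0.012],[0,0,0]]
    - [[0,0,0.018],[0,0,0]]
    - [[0,0,0.018],[0,0,0]]

```text
t: 17.5
ee_pos: [621.5, -73.5, 86.0]
ee_rot: [[-0.892, 0.453, -0.0], [0.453, 0.892, -0.0], [-0.0, -0.0, -1.0]]
ft_force: [-0.2, 0.9, 0.4]
finger_gap: -0.2
finger_force: 0.0
```

Emit:
carry_out:
  rows:
    - [[0,0,0.006],[0,0,0]]
    - [[0,0,0.01],[0,0,0]]
    - [[0,0,0.01],[0,0,0]]

```text
t: 17.8
ee_pos: [621.7, -73.3, 84.8]
ee_rot: [[-0.892, 0.453, 0.0], [0.453, 0.892, -0.001], [-0.001, -0.001, -1.0]]
ft_force: [-2.1, -0.9, 10.7]
finger_gap: -0.1
finger_force: 5.2
```

The bar is hard on its stop: 10.7 N at z = 84.8. I retreat and hand in.

Emit:
carry_out:
  rows:
    - [[0,0,-0.05],[0,0,0]]
    - [[0,0,-0.2],[0,0,0]]
    - [[0,0,-0.4],[0,0,0]]
    - [[0,0,-0.6],[0,0,0]]
    - [[0,0,-0.7],[0,0,0]]
    - [[0,0,-0.7],[0,0,0]]
    - [[0,0,-0.7],[0,0,0]]
    - [[0,0,-0.7],[0,0,0]]

```text
t: 18.6
ee_pos: [620.8, -73.6, 222.8]
ee_rot: [[-0.892, 0.453, -0.002], [0.453, 0.892, -0.0], [0.002, -0.001, -1.0]]
ft_force: [-0.1, 0.4, -0.5]
finger_gap: -0.1
finger_force: 0.0
```

```bash
python3 -c "
from workcell import *
print(finish_job())"
```

```text
the job is handed in; nothing more can be done
None
```

The job is handed in at about 18.6 s: the lock pin was parked upright in the notch of the near blue post with the lever still raised, then the lever was swung down onto its stop (confirmed by touch) and released; `finish_job()` returned no verdict.

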